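# Clamp a milling blank in its holder

### The arm

A 6-joint arm with a two-finger parallel gripper is mounted at the origin on the work surface. World frame = base frame: x ahead of the robot, y to its left, z up, the work surface at z = 0. Lengths are in m, angles in rad, forces in N, time in s.
With the tool pointing down it reaches from about 0.35 to 0.975 m from the base axis. Payload 4.9 kg.
Tool frame: the origin (TCP) lies at the very end of the fingers, on their centre line; the grasp point (between the pads) lies behind it (manip.pinch_z is the y of the grasp point in the tool frame, in m); y points along the fingers, x is the direction in which the jaws open and shut, and the axes are right-handed (so a half turn about y gives the same grasp; the last joint's range is limited). The gripper opens to 85 mm and grips with 20 to 120 N. Pads are 22 mm wide; open, the fingers measure 114 mm over their backs; the gripper's body (76 mm by 85 mm) begins 54 mm behind the grasp point. The pads swing forward as they close: fully open they stand 13 mm farther back than shut.
Start: joints at [1.068, 0.053, 1.613, -0, 1.476, -0.119], TCP at [0.234, 0.58, 0.231] pointing down, gripper open.
Joint ranges: [-3.01, 3.01], [-1.01, 2.22], [0.06, 2.58], [-1.02, 4.17], [0.09, 2.62], [-3.14, 3.14]. Speed limits (rad/s): [2.57, 2.57, 3.14, 3.14, 3.14, 3.14].

### API

Orientations are given as a unit quaternion [w, x, y, z].
In Python, from plant import manip gives the robot as it stands.
- The arm moves only by the tool drive_tool, never from a script. Its argument "motion" is a list of rows, each a list of 3 entries, a list of its own where there are three numbers: the shift along the tool's x, y, z in units of 25 mm (1.0 is 25 mm), then the turn, a rotation vector about the tool's x, y, z in units of 5 degrees (1.0 is 5 degrees), then the closure, from -1 (fully open) to 1 (shut). A call has 1 to 12 rows; each row shifts and turns the commanded pose from where the row before left it, along the tool's axes as they then stand; what a row does not reach is not made up. A row lasts 1/10 s, in which the tool goes at most 50 mm and 8.59 degrees, less where a joint would pass 70% of its speed; a pose out of reach is approached as far as the arm can. A call is refused whole if a number of a shift passes 1 or a number of a turn 1, either way. A call with a gripper value outside its range is refused whole. The fingers move at their own pace and stop on an object; the grip force is fixed at half the most. Time passes only in rows, so rows that do not move let the fingers close. It gives the time, the measured TCP pose, the force and the opening at its end, in the units of the state.
- manip.state(): the state, without advancing time (a new reading comes with each control period).
- manip.grab_frame(name): name is "scene" or "top" or "wrist"; returns a dict with "img" (480x640x3 uint8, blue, green, red), "range_z" (480x640 float32, m along the optical axis (not along the pixel's ray), 0 where there is no reading), "camera_matrix" (3x3 intrinsics, pixels), "world_from_camera" (4x4, takes a point from camera to world coordinates); the wrist camera has in their place "T_tool_cam" (4x4, takes a point from camera to tool coordinates, whose origin is the TCP and whose axes are the tool frame's). Camera axes: x right, y down, z forward; pixel columns grow to the right and rows downward; lengths in m; the calibration is good to about 2 mm. A picture is of the moment at which its call begins: read the wrist's pose just before it.
- manip.job_done(): hands the job in, once; it reports no verdict.
The state is a dict: "time": time; "joint_pos": joint angles; "joint_vel": joint speeds; "joint_efforts": joint torques, N m; "tool_pos": TCP position; "tool_rot": TCP orientation; "contact_force": force on the tool from outside, world axes, zero at the start; "ft_torque": the same for the moment, N m; "gripper_width": opening from 0.0 (shut) to 1.0 (fully open).
Only numpy, scipy, OpenCV 4.12 (cv2) and the standard library are available. Lean on these libraries where they do the work, as an engineer would, in place of code of your own. Each camera call takes 0.05 s, during which the arm holds its last target. There are 200 camera calls.

### The job

On the dental bench, push the white milling disc along its rails until it is fully home against the end stop of the holder, then push the clamp handle over past its dead point until it snaps into lock and the clamp pad bears on the disc. Only push: keep the disc flat on the holder, do not lift it, and do not disturb the other things on the bench.

Things in the scene. Friction and masses are not known exactly. Their poses are not given: they have to be found in the camera images.
- holder: fixed aluminium holder. Origin: on the bench under the centre of the seated disc; x runs along the rails from the open mouth to the end stop (away from the robot), y to the clamp side. Plate 12 mm thick, x -120..60, y -65..135 mm. Rails: inner faces at y -51 and 51, x -70..60 mm; end stop: inner face at x 50 mm; tops of all at z 26 mm
- blank: loose white plastic disc, 98 mm across, 20 mm thick, about 180 g, flat on the holder's plate between the rails (top at z 32 mm), 38 to 52 mm short of home at the start. Origin: centre of its underside. Home: x = 0, y = 0 in the holder's frame (y play 2 mm each way). Slides with under 3 N
- clamp_handle (a joint): lean of the handle from upright (rad) about the holder's x axis: 0 = upright, open; grows as it swings to the holder's +y and down; 1.3 = locked stop. Starts at 0. A spring resists (at most about 6 N, 100 mm from the pivot) up to the dead point at 0.8; past it the handle snaps to 1.3 by itself and stays; let go earlier it springs back
- handle_pivot (a point): the handle's pivot, fixed on the holder at x 10, y 104, z 50 mm in its frame; same axes. Clamp: two steel cheeks, y 70..120 mm, up to z 62 mm. While open the clamp arm stands steeply inward of the handle, y 40..80 mm, up to z 105 mm; it comes down as the handle goes over
- handle_top (a point): top end of the handle, 134 mm from the pivot. The handle is a black round grip, 18 mm thick, from 41 to 134 mm from the pivot, on a flat steel stem; this point's z axis points along the handle, away from the pivot
- clamp_pad: black rubber pad, 14 mm across, sprung, under the inner end of the clamp arm; with the handle locked it presses on the disc's top at about x 10, y 28 mm of the holder with about 3 N. Origin: centre of its underside
- model: white plaster dental model, 62 x 66 mm base, 34 mm tall; bystander beside the holder
- casting_ring: plain steel cylinder, 48 mm across, 45 mm tall; bystander behind the holder
- jar: small round jar, 44 mm across, 42 mm tall; bystander on the table to the front left of the holder
- wax_knife: wooden-handled spatula 160 mm long, lying flat; bystander to the right of the holder
- bowl: grey bowl 110 mm across, 60 mm tall; bystander far to the right
- brush: brush 160 mm long, lying flat; bystander far to the left
- bottle: amber glass bottle, 52 mm across, 110 mm tall; bystander far to the left
Things that resemble listed ones, but are neither listed nor needed, are in the scene too. What is meant by the blank is not brown or pink, and is the larger of those in its own colour.

How it is judged:
On the way, in this order (a step that is already met when the one before it is completed fails the run):
1. the disc is home against the end stop while the clamp is still open (x of blank in the frame of holder above -0.004 m and value of joint clamp_handle below 0.6 rad), for 0.2 s.
2. the handle has snapped into lock (value of joint clamp_handle above 1.22 rad), for 0.2 s.
At the end, for the whole second after the job is handed in: the disc lies flat and still, within 4 mm of the end stop; the handle is locked (joint above 1.22 rad) and at rest; the pad presses on the disc with more than 1.5 N (x of blank in the frame of holder above -0.004 m and value of joint clamp_handle above 1.22 rad and contact force between clamp_pad and blank above 1.5 N and angle between blank's own z axis and vertical below 0.06 rad and z of blank in the frame of holder below 0.015 m and linear speed of blank below 0.02 m/s and velocity of joint clamp_handle below 0.1 rad/s); the robot touches nothing.
It fails at once if the disc is lifted or tipped off the holder's plate (more than 8 mm up or 0.2 rad) (z of blank in the frame of holder above 0.02 m or angle between blank's own z axis and vertical above 0.2 rad).
It fails at once if another thing on the bench is displaced by more than 30 mm (distance of any of model, casting_ring, jar, wax_knife, bowl, brush, bottle from where it was at the start of the episode above 0.03 m).
It also fails if it takes over 50 s, if anything falls off the work surface, if the arm or the gripper's body presses on something with over 40 N, if the wrist force passes 120 N, or if a joint passes its speed limit or range.

## Working session

There is one attempt and no reset: what is moved stays moved. The work goes in short steps, Python scripts to look and compute and a tool call to move; the robot and the scene stay as the last step left them, time stands still between calls to the robot, and variables do not carry over. Pictures are saved under pics/ and viewed, about 8 in all and at most 12, crops included, and the job is handed in when it is done.

Besides the shell and the picture viewer there is one more tool, called after "Call:" as name(argument=value, ...), one argument or row to a line, values as JSON. drive_tool: Moves the arm, as the interface text tells. Its arguments: {"type":"object","properties":{"motion":{"type":"array","items":{"type":"array"}}},"required":["motion"]}

```bash
mkdir -p pics; ls; python3 - <<'E'
from plant import manip
import cv2,numpy as np
s=manip.state();print(s['time'],s['tool_pos'],s['tool_rot'],manip.pinch_z)
for n in ("scene","top"):
    f=manip.grab_frame(n);cv2.imwrite(f"pics/{n}0.png",f["img"]);np.savez(f"{n}0.npz",**f)
E
```

```text
pics
0.0 [0.23372045 0.5790153  0.23008693] [-0.58586072  0.58650012  0.39482755 -0.39610103] -0.0187
```

View pics/top0.png

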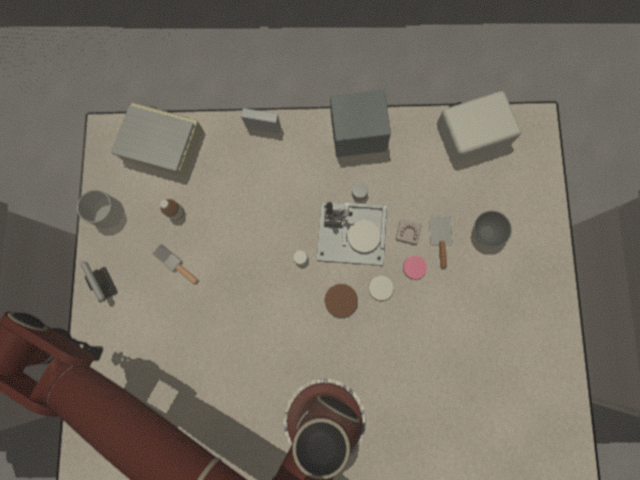

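View pics/scene0.png

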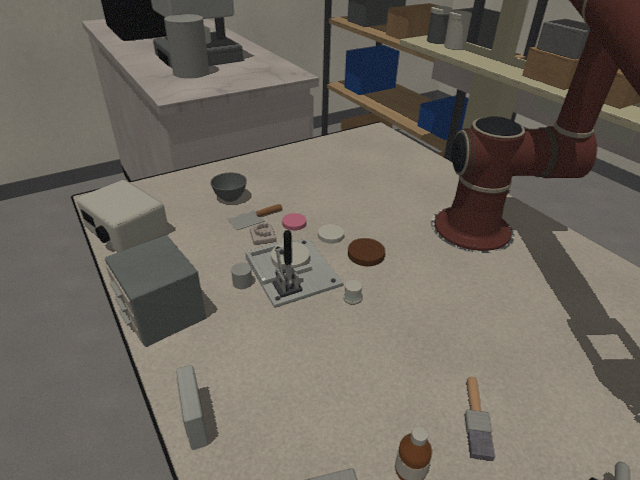

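The top view shows the holder near (352,234). The discs are white at (364,237) in the holder, a smaller white at (381,288), brown at (341,301) and pink at (415,268). The blank should be the one at (364,237), since it is white, the larger of the two whites, and between the rails. I'll confirm that with a crop and measure the positions.

```bash
cat > h.py <<'E'
import numpy as np,cv2
from scipy.spatial.transform import Rotation as R
def cloud(f,T=None):
    K=f["camera_matrix"];z=f["range_z"];v,u=np.mgrid[:480,:640]
    P=np.stack([(u-K[0,2])/K[0,0]*z,(v-K[1,2])/K[1,1]*z,z],-1)
    T=f["world_from_camera"] if T is None else T
    W=P@T[:3,:3].T+T[:3,3];W[z<=0]=np.nan;return W
def toolT(s):
    q=s["tool_rot"];T=np.eye(4);T[:3,:3]=R.from_quat([q[1],q[2],q[3],q[0]]).as_matrix();T[:3,3]=s["tool_pos"];return T
E
python3 - <<'E'
from h import *
f=np.load("top0.npz");W=cloud(f);im=f["img"]
for n,(u,v) in dict(blank=(364,237),white2=(381,288),brown=(341,301),pink=(415,268),jar=(301,258),ring=(360,190),model=(409,232),handle=(330,210)).items(): print(n,W[v,u].round(3))
def fit(u,v,zlo,zhi,r=25):
    s=W[v-r:v+r,u-r:u+r].reshape(-1,3);b=im[v-r:v+r,u-r:u+r].reshape(-1,3)
    m=(s[:,2]>zlo)&(s[:,2]<zhi);(c,d)=cv2.minEnclosingCircle(s[m][:,:2].astype(np.float32))[:2];print(c,2*d,m.sum())
fit(364,237,.028,.036,20);fit(381,288,.01,.03,18)
m=(W[...,2]>.006)&(W[...,2]<.018);m[:200]=0;m[270:]=0;m[:,:312]=0;m[:,392:]=0
p=W[m][:,:2].astype(np.float32);r=cv2.minAreaRect(p);print(r,cv2.boxPoints(r))
cv2.imwrite("pics/c0.png",cv2.resize(im[180:320,270:440],None,fx=4,fy=4,interpolation=cv2.INTER_CUBIC))
E
```

```text
blank [ 0.521 -0.127  0.036]
white2 [ 0.371 -0.174  0.013]
brown [ 0.335 -0.055  0.024]
pink [ 0.428 -0.276  0.014]
jar [0.461 0.059 0.046]
ring [ 0.662 -0.119  0.046]
model [ 0.536 -0.262  0.022]
handle [ 0.576 -0.029  0.155]
(0.5389599204063416, -0.1267310082912445) 0.1393156200647354 715
(0.37211817502975464, -0.17304013669490814) 0.07238607853651047 449
((0.5362270474433899, -0.09075384587049484), (0.23330527544021606, 0.21276192367076874), 87.66393280029297) [[ 0.42517966 -0.20297337]
 [ 0.63776475 -0.21164571]
 [ 0.64727443  0.02146567]
 [ 0.43468934  0.03013802]]
```

View pics/c0.png

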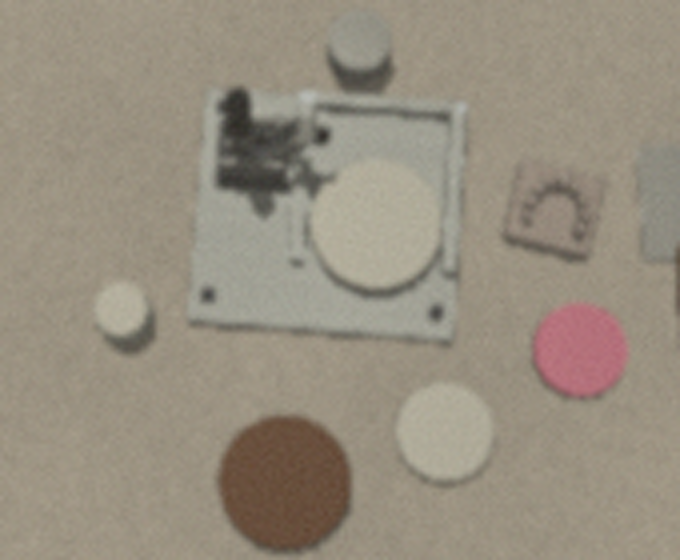

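The crop confirms it. The blank is the white disc at crop (375,225), about 33 px across and between the rails, against about 24 px for the loose white disc at (445,432). Next I'll get the tool axes so I can move in for a wrist view.

```bash
python3 - <<'E'
from h import *
from plant import manip
s=manip.state();T=toolT(s);print(T.round(3))
f=manip.grab_frame("wrist");print(f["T_tool_cam"].round(3),f["camera_matrix"])
g=np.array([.37,-.09,.30]);print((T[:3,:3].T@(g-T[:3,3])/.025).round(1))
E
```

```text
[[ 0.374 -0.001 -0.927  0.234]
 [ 0.927 -0.002  0.374  0.579]
 [-0.002 -1.     0.     0.23 ]
 [ 0.     0.     0.     1.   ]]
[[ 1.     0.     0.001 -0.   ]
 [-0.    -0.323  0.946 -0.143]
 [ 0.001 -0.946 -0.323  0.084]
 [ 0.     0.     0.     1.   ]] [[379.9059893    0.         324.87407141]
 [  0.         379.9059893  241.74512851]
 [  0.           0.           1.        ]]
[-22.8  -2.8 -15.1]
```

Call:
drive_tool(
  motion=[
    [[-1,-0.2,-1],[0,0,0],1],
    [[-1,-0.2,-1],[0,0,0],1],
    [[-1,-0.2,-1],[0,0,0],1],
    [[-1,-0.2,-1],[0,0,0],1],
    [[-1,-0.2,-1],[0,0,0],1],
    [[-1,-0.2,-1],[0,0,0],1],
    [[-1,-0.2,-1],[0,0,0],1],
    [[-1,-0.2,-1],[0,0,0],1],
    [[-1,-0.2,-1],[0,0,0],1],
    [[-1,-0.2,-1],[0,0,0],1],
    [[-1,-0.2,-1],[0,0,0],1],
    [[-1,-0.2,-1],[0,0,0],1],
  ],
)

```text
time: 1.35
tool_pos: [0.4, 0.1876, 0.2913]
tool_rot: [0.586, -0.586, -0.395, 0.396]
contact_force: [0.8, 0.8, -0.8]
gripper_width: 0.001
```

Call:
drive_tool(
  motion=[
    [[-1,0,-0.3],[0,0,0],1],
    [[-1,0,-0.3],[0,0,0],1],
    [[-1,0,-0.3],[0,0,0],1],
    [[-1,0,-0.3],[0,0,0],1],
    [[-1,0,-0.3],[0,0,0],1],
    [[-1,0,-0.3],[0,0,0],1],
    [[-1,0,-0.3],[0,0,0],1],
    [[-1,0,-0.3],[0,0,0],1],
    [[-1,0,-0.3],[0,-0.9,0],1],
    [[-1,0,-0.3],[0,-0.9,0],1],
    [[0,0,0],[0,-0.9,0],1],
    [[0,0,0],[0,-0.9,0],1],
  ],
)

```text
time: 2.55
tool_pos: [0.3775, -0.0717, 0.2909]
tool_rot: [0.517, -0.517, -0.482, 0.483]
contact_force: [0.5, 0.5, 0.7]
gripper_width: -0.002
```

```bash
python3 - <<'E'
from h import *
from plant import manip
s=manip.state();T=toolT(s);print(s["time"],T.round(3))
f=manip.grab_frame("wrist");cv2.imwrite("pics/w1.png",f["img"]);np.savez("w1.npz",T=T@f["T_tool_cam"],**f)
E
```

```text
2.55 [[ 0.068 -0.001 -0.998  0.378]
 [ 0.998  0.     0.068 -0.072]
 [ 0.    -1.     0.001  0.291]
 [ 0.     0.     0.     1.   ]]
```

View pics/w1.png

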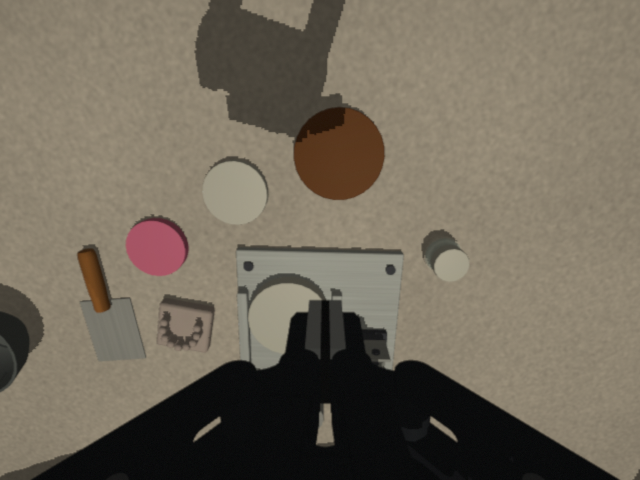

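The wrist view shows the holder plate's front edge from (237,250) to (403,252), the blank at (287,318) between the rails, and the jar at (452,265). Next I'll fit the holder pose.

```bash
python3 - <<'E'
from h import *
f=np.load("w1.npz");W=cloud(f,f["T"]);im=f["img"]
Z=W[...,2];print("bench z",np.nanmedian(Z[100:240,430:600]),"plate z",np.nanmedian(Z[258:285,260:380]))
hsv=cv2.cvtColor(im,cv2.COLOR_BGR2HSV)
pz=np.nanmedian(Z[258:285,260:380])
def edge(pts):
    vx,vy,x0,y0=cv2.fitLine(np.array(pts,np.float32),cv2.DIST_HUBER,0,.01,.01).ravel();return np.array([x0,y0]),np.array([vx,vy])
plate=np.abs(Z-pz)<.004
fr=[W[260-np.argmin(plate[260:200:-1,u]),u][:2] if 0 else W[260-np.argmin(plate[260:200:-1,u])+1,u][:2] for u in range(255,390)]
p,d=edge(fr);print("front",p,d,np.degrees(np.arctan2(d[1],d[0])))
rt=[W[v,380+np.argmin(plate[v,380:430])-1][:2] for v in range(275,325)]
p2,d2=edge(rt);print("left(+y) edge",p2,d2,np.degrees(np.arctan2(d2[1],d2[0])))
lf=[W[v,242-np.argmin(plate[v,242:200:-1])+1][:2] for v in range(256,285)]
p3,d3=edge(lf);print("right(-y)",p3,d3,np.degrees(np.arctan2(d3[1],d3[0])))
m=(np.abs(Z-.032)<.004)&(hsv[...,2]>0);m[:270]=0;m[:,:249]=0;m[:,330:]=0;m[350:]=0
# disc front arc: first disc-top row per column
A=np.array([W[np.argmax(m[:,u]),u][:2] for u in range(252,320) if m[:,u].any()])
from scipy.optimize import least_squares
r=least_squares(lambda c:np.hypot(*(A-c).T)-.049,[.52,-.12],loss="soft_l1",f_scale=.001);print("disc",r.x,np.abs(r.fun).mean(),len(A),Z[m].mean())
E
```

```text
bench z 0.0008618085215265636 plate z 0.012871832950289375
front [ 0.44876704 -0.08423697] [0.09547281 0.995432  ] 84.52146
left(+y) edge [0.519464   0.00989162] [ 0.995734  -0.0922706] -5.294246
right(-y) [ 0.46537712 -0.18378888] [ 0.9950584  -0.09929092] -5.69834
disc [ 0.52598711 -0.12595372] 0.0002591020940025681 68 0.03261174069897071
```

Call:
drive_tool(
  motion=[
    [[0,0,0],[0,0.3,0],1],
    [[-0.4,1,-0.72],[0,0,0],1],
    [[-0.4,1,-0.72],[0,0,0],1],
    [[-0.4,1,-0.72],[0,0,0],1],
    [[-0.36,1,-0.7],[0,0,0],1],
    [[0,1,0],[0,0,0],1],
    [[0,1,0],[0,0,0],1],
    [[0,1,0],[0,0,0],1],
    [[0,1,0],[0,0,0],1],
    [[0,1,0],[0,0,0],1],
    [[0,0.6,0],[0,0,0],1],
    [[0,0.3,0],[0,0,0],1],
  ],
)

```text
time: 3.8
tool_pos: [0.4441, -0.1159, 0.0419]
tool_rot: [0.525, -0.523, -0.475, 0.476]
contact_force: [-0.2, 0.4, -0.3]
gripper_width: 0.001
```

```bash
cat >> h.py <<'E'
ex=np.array([.9956,-.0941,0]);ey=np.array([.0941,.9956,0]);O=np.array([.5651,-.129,0.])
def hold(p):d=np.array(p)-O;return np.array([d@ex,d@ey,d[2]])
def rep():
    from plant import manip
    s=manip.state();T=toolT(s);print(s["time"],"tcp in holder mm",(hold(T[:3,3])*1e3).round(1),"F holder",np.round([np.dot(s["contact_force"],e) for e in (ex,ey,[0,0,1])],1),"toolx yaw",np.degrees(np.arctan2(T[1,0],T[0,0])).round(2),"ty",T[:3,1].round(3));return s,T
E
python3 -c "
from h import *;rep()"
```

```text
3.8 tcp in holder mm [-121.7    1.7   41.9] F holder [-0.2  0.4 -0.3] toolx yaw 84.42 ty [-0.003  0.001 -1.   ]
```

Call:
drive_tool(
  motion=[
    [[-0.06,0.5,0],[0,0,0],1],
    [[0,0.45,0],[0,0,0],1],
    [[0,0,-0.2],[0,0,0],1],
    [[0,0,-0.3],[0,0,0],1],
    [[0,0,-0.3],[0,0,0],1],
    [[0,0,0],[0,0,0],1],
  ],
)

```text
time: 4.4
tool_pos: [0.467, -0.1207, 0.0212]
tool_rot: [-0.523, 0.524, 0.476, -0.475]
contact_force: [-0.4, 0.5, 0.2]
gripper_width: -0.0
```

```bash
python3 -c "
from h import *;rep()"
```

```text
4.4 tcp in holder mm [-98.5  -0.9  21.2] F holder [-0.4  0.5  0.2] toolx yaw 84.52 ty [ 0.002 -0.001 -1.   ]
```

Call:
drive_tool(
  motion=[
    [[0,0,-0.2],[0,0,0],1],
    [[0,0,-0.2],[0,0,0],1],
    [[0,0,-0.2],[0,0,0],1],
    [[0,0,-0.2],[0,0,0],1],
    [[0,0,-0.2],[0,0,0],1],
    [[0,0,-0.2],[0,0,0],1],
    [[0,0,-0.16],[0,0,0],1],
    [[0,0,0],[0,0,0],1],
  ],
)

```text
time: 5.2
tool_pos: [0.4996, -0.1235, 0.0202]
tool_rot: [-0.523, 0.524, 0.476, -0.475]
contact_force: [0.6, 0.3, 0.3]
gripper_width: 0.0
```

```bash
python3 -c "
from h import *;rep()"
```

```text
5.2 tcp in holder mm [-65.7  -0.7  20.2] F holder [0.5 0.3 0.3] toolx yaw 84.51 ty [ 0.001 -0.    -1.   ]
```

Call:
drive_tool(
  motion=[
    [[0,0,-0.08],[0,0,0],1],
    [[0,0,-0.08],[0,0,0],1],
    [[0,0,0],[0,0,0],1],
  ],
)

```text
time: 5.5
tool_pos: [0.5031, -0.1237, 0.02]
tool_rot: [-0.523, 0.523, 0.476, -0.475]
contact_force: [-0.5, 0.5, -0.6]
gripper_width: 0.0
```

```bash
python3 -c "
from h import *;from plant import manip
rep();f=manip.grab_frame('scene');cv2.imwrite('pics/s2.png',cv2.resize(f['img'][200:320,200:400],None,fx=4,fy=4,interpolation=cv2.INTER_CUBIC))
f=manip.grab_frame('top');cv2.imwrite('pics/t2.png',cv2.resize(f['img'][180:280,300:420],None,fx=5,fy=5,interpolation=cv2.INTER_CUBIC))"
```

```text
5.5 tcp in holder mm [-62.2  -0.6  20. ] F holder [-0.6  0.5 -0.6] toolx yaw 84.51 ty [ 0. -0. -1.]
```

View pics/s2.png

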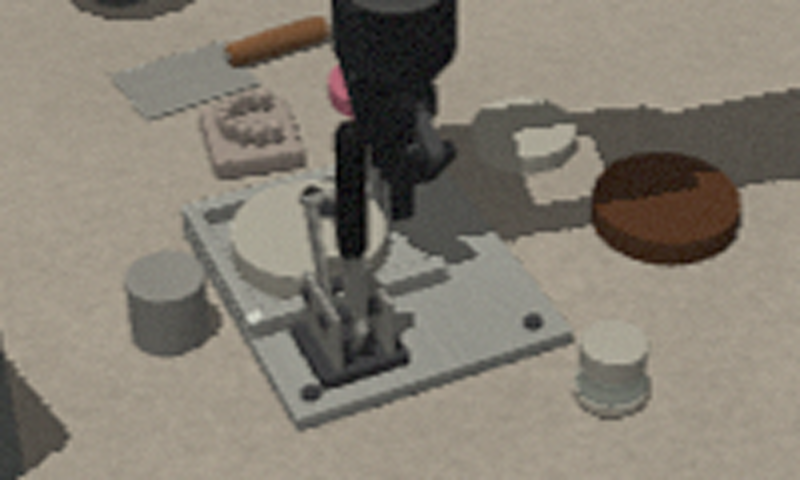

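The scene crop shows the blank at (305,240) pushed close to the far end, with the fingers behind it at (400,190). There's no stop force yet, so I'll push on gently.

Call:
drive_tool(
  motion=[
    [[0,0,-0.06],[0,0,0],1],
    [[0,0,-0.06],[0,0,0],1],
    [[0,0,0],[0,0,0],1],
  ],
)

```text
time: 5.9
tool_pos: [0.5061, -0.124, 0.0201]
tool_rot: [-0.523, 0.523, 0.476, -0.475]
contact_force: [0.4, 0.1, -0.0]
gripper_width: -0.002
```

Call:
drive_tool(
  motion=[
    [[0,0,-0.06],[0,0,0],1],
    [[0,0,-0.02],[0,0,0],1],
    [[0,0,0],[0,0,0],1],
  ],
)

```text
time: 6.2
tool_pos: [0.5073, -0.1241, 0.02]
tool_rot: [0.524, -0.523, -0.475, 0.476]
contact_force: [-4.5, 0.2, 3.2]
gripper_width: 0.002
```

```bash
python3 -c "
from h import *;rep()"
```

```text
6.2 tcp in holder mm [-58.   -0.6  20. ] F holder [-4.5 -0.2  3.2] toolx yaw 84.52 ty [-0.002  0.    -1.   ]
```

Call:
drive_tool(
  motion=[
    [[0,0,-0.04],[0,0,0],1],
    [[0,0,0],[0,0,0],1],
    [[0,0,0],[0,0,0],1],
  ],
)

```text
time: 6.5
tool_pos: [0.5073, -0.1241, 0.0198]
tool_rot: [0.524, -0.522, -0.475, 0.476]
contact_force: [-9.2, 0.0, 6.3]
gripper_width: 0.002
```

```bash
python3 -c "
from h import *;rep()"
```

```text
6.5 tcp in holder mm [-58.   -0.5  19.8] F holder [-9.2 -0.8  6.3] toolx yaw 84.53 ty [-0.004  0.001 -1.   ]
```

Call:
drive_tool(
  motion=[
    [[0,0,0.3],[0,0,0],1],
    [[0,0,0.8],[0,0,0],1],
    [[0,-0.5,0.8],[0,0,0],1],
    [[0,-1,1],[0,0,0],1],
    [[0,-1,1],[0,0,0],1],
    [[0,-1,0],[0,0,0],1],
    [[0,-1,0],[0,0,0],1],
    [[0,-1,0],[0,0,0],1],
    [[0,-1,0],[0,0,0],1],
    [[0,-1,0],[0,0,0],1],
    [[0,-1,0],[0,0,0],1],
    [[0,0,0],[0,0,0],1],
  ],
)

```text
time: 7.7
tool_pos: [0.414, -0.1159, 0.237]
tool_rot: [-0.52, 0.526, 0.477, -0.474]
contact_force: [0.4, 0.1, 0.8]
gripper_width: 0.005
```

```bash
python3 - <<'E'
from h import *;from plant import manip
rep();f=manip.grab_frame('top');W=cloud(f)
H=np.stack([(W-O)@ex,(W-O)@ey,W[...,2]],-1)
m=(H[...,2]>.115)&(H[...,0]>-.05)&(H[...,0]<.1)&(abs(H[...,1]-.1)<.1);print("handle top",H[m].round(3)[:,:], m.sum())
s=manip.grab_frame('scene');Ws=cloud(s);G=np.stack([(Ws-O)@ex,(Ws-O)@ey,Ws[...,2]],-1)
m=(G[...,2]>.11)&(G[...,2]<.2)&(G[...,0]>-.03)&(G[...,0]<.06)&(abs(G[...,1]-.1)<.05);p=G[m];print("handle scene",m.sum(),p.min(0).round(3),p.max(0).round(3),np.median(p,0).round(3))
im=cv2.resize(f['img'][185:275,305:405],None,fx=6,fy=6,interpolation=cv2.INTER_CUBIC);cv2.imwrite('pics/t3.png',im)
from scipy.optimize import least_squares
hsv=cv2.cvtColor(f['img'],cv2.COLOR_BGR2HSV)
d=(abs(H[...,2]-.033)<.004)&(abs(H[...,1])<.06)&(H[...,0]>-.1)&(H[...,0]<-.02)
A=[]
for v in range(225,270):pass
P=H[d][:,:2];ys=np.arange(-.035,.036,.004)
A=np.array([[P[abs(P[:,1]-y)<.002][:,0].min(),y] for y in ys if (abs(P[:,1]-y)<.002).any()])
r=least_squares(lambda c:np.hypot(*(A-c).T)-.049,[0,0],loss="soft_l1",f_scale=.001);print("disc",r.x.round(4),abs(r.fun).mean())
E
```

```text
7.7 tcp in holder mm [-151.7   -1.1  237. ] F holder [0.4 0.1 0.8] toolx yaw 84.51 ty [ 0.009 -0.004 -1.   ]
handle top [[0.016 0.107 0.183]
 [0.017 0.104 0.182]
 [0.018 0.101 0.179]
 [0.014 0.109 0.182]
 [0.014 0.106 0.183]
 [0.014 0.104 0.182]
 [0.015 0.101 0.18 ]
 [0.015 0.098 0.179]
 [0.01  0.111 0.183]
 [0.012 0.109 0.176]
 [0.011 0.106 0.183]
 [0.01  0.103 0.186]
 [0.011 0.101 0.182]
 [0.011 0.098 0.186]
 [0.014 0.096 0.175]
 [0.008 0.111 0.18 ]
 [0.008 0.109 0.184]
 [0.009 0.106 0.181]
 [0.007 0.103 0.187]
 [0.008 0.101 0.184]
 [0.009 0.098 0.182]
 [0.011 0.095 0.175]
 [0.005 0.111 0.183]
 [0.006 0.108 0.181]
 [0.005 0.106 0.182]
 [0.006 0.103 0.183]
 [0.005 0.1   0.184]
 [0.006 0.098 0.181]
 [0.007 0.095 0.181]
 [0.007 0.112 0.162]
 [0.003 0.108 0.181]
 [0.004 0.106 0.178]
 [0.003 0.103 0.183]
 [0.003 0.1   0.181]
 [0.004 0.098 0.18 ]
 [0.006 0.095 0.171]
 [0.007 0.112 0.152]
 [0.004 0.109 0.167]
 [0.002 0.106 0.174]
 [0.001 0.103 0.177]
 [0.003 0.1   0.172]
 [0.004 0.098 0.168]
 [0.007 0.095 0.157]
 [0.002 0.109 0.16 ]
 [0.002 0.106 0.163]
 [0.001 0.103 0.166]
 [0.002 0.1   
[... 484 characters left out ...]
e 227 [0.002 0.1   0.11 ] [0.021 0.115 0.183] [0.014 0.111 0.15 ]Traceback (most recent call last):
  File "<stdin>", line 15, in <module>
    return func(*args, **kwargs)
    vector_fun = VectorFunction(
        fun_wrapped,
    ...<6 lines>...
        workers=workers
    )
    self._update_fun()
    ~~~~~~~~~~~~~~~~^^
    self.f = self.fun_wrapped(xp_copy(self.x))
             ~~~~~~~~~~~~~~~~^^^^^^^^^^^^^^^^^
    return np.atleast_1d(self.fun(x))
                         ~~~~~~~~^^^
    return self.f(x, *self.args, **self.kwargs)
           ~~~~~~^^^^^^^^^^^^^^^^^^^^^^^^^^^^^^
  File "<stdin>", line 15, in <lambda>
ValueError: operands could not be broadcast together with shapes (0,) (2,)
```

View pics/t3.png

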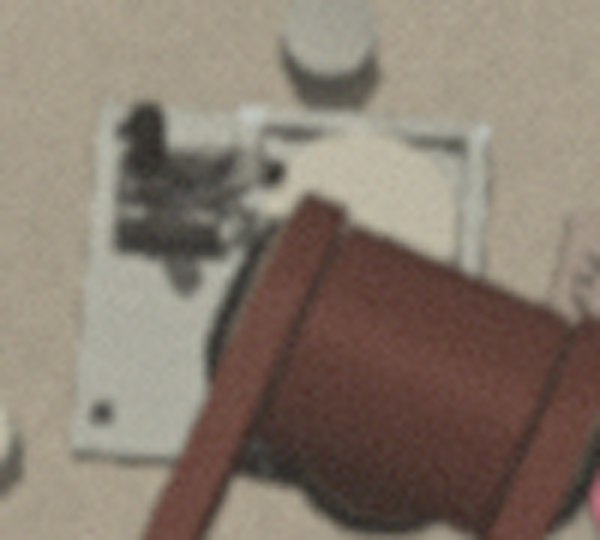

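The blank's far edge is now at the stop (360,140), and the handle stands at holder (10,104) mm. Next I move above the inner side of the handle.

Call:
drive_tool(
  motion=[
    [[0.4,0,-0.9],[0,0,0],1],
    [[0.4,0,-0.9],[0,0,0],1],
    [[0.4,0,-0.9],[0,0,0],1],
    [[0.4,0,-0.9],[0,0,0],1],
    [[0.4,0,-0.9],[0,0,0],1],
    [[0.4,0,-0.9],[0,0,0],1],
    [[0.1,0,-0.9],[0,0,0],1],
    [[0,0,-0.2],[0,0,0],1],
    [[0,0,0],[0,0,0],1],
  ],
)

```text
time: 8.7
tool_pos: [0.579, -0.0681, 0.2305]
tool_rot: [0.524, -0.522, -0.475, 0.476]
contact_force: [-0.7, -0.5, -0.4]
gripper_width: -0.001
```

```bash
python3 - <<'E'
from h import *;rep()
E
```

```text
8.7 tcp in holder mm [  8.1  61.9 230.5] F holder [-0.6 -0.6 -0.4] toolx yaw 84.52 ty [-0.003  0.001 -1.   ]
```

Now down 78 mm, then start pushing slowly.

Call:
drive_tool(
  motion=[
    [[0,0.8,0],[0,0,0],1],
    [[0,0.8,0],[0,0,0],1],
    [[0,0.8,0],[0,0,0],1],
    [[0,0.6,0],[0,0,0],1],
    [[0,0.1,0],[0,0,0],1],
    [[0.3,0,0],[0,0,0],1],
    [[0.3,0,0],[0,0,0],1],
    [[0.3,0,0],[0,0,0],1],
    [[0.3,0,0],[0,0,0],1],
    [[0,0,0],[0,0,0],1],
  ],
)

```text
time: 9.7
tool_pos: [0.5833, -0.0381, 0.1566]
tool_rot: [-0.522, 0.524, 0.476, -0.476]
contact_force: [-0.8, -3.3, 3.2]
gripper_width: -0.003
```

```bash
python3 - <<'E'
from h import *;rep()
E
```

```text
9.7 tcp in holder mm [  9.5  92.2 156.6] F holder [-0.5 -3.3  3.2] toolx yaw 84.58 ty [ 0.002 -0.001 -1.   ]
```

Call:
drive_tool(
  motion=[
    [[0.4,0.05,0],[0,0,0],1],
    [[0.4,0.06,0],[0,0,0],1],
    [[0.4,0.08,0],[0,0,0],1],
    [[0.4,0.12,0],[0,0,0],1],
    [[0.4,0.16,0],[0,0,0],1],
    [[0.4,0.22,0],[0,0,0],1],
    [[0,0,0],[0,0,0],1],
  ],
)

```text
time: 10.4
tool_pos: [0.5866, 0.0234, 0.1356]
tool_rot: [0.524, -0.521, -0.475, 0.477]
contact_force: [0.2, -0.2, 0.8]
gripper_width: 0.002
```

```bash
python3 - <<'E'
from h import *;rep()
E
```

```text
10.4 tcp in holder mm [  7.1 153.7 135.6] F holder [ 0.2 -0.2  0.8] toolx yaw 84.61 ty [-0.004  0.002 -1.   ]
```

```bash
python3 - <<'E'
from h import *;from plant import manip
s=manip.grab_frame('scene');cv2.imwrite('pics/s4.png',cv2.resize(s['img'][200:320,200:400],None,fx=4,fy=4,interpolation=cv2.INTER_CUBIC))
E
```

```text
(no output)
```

View pics/s4.png

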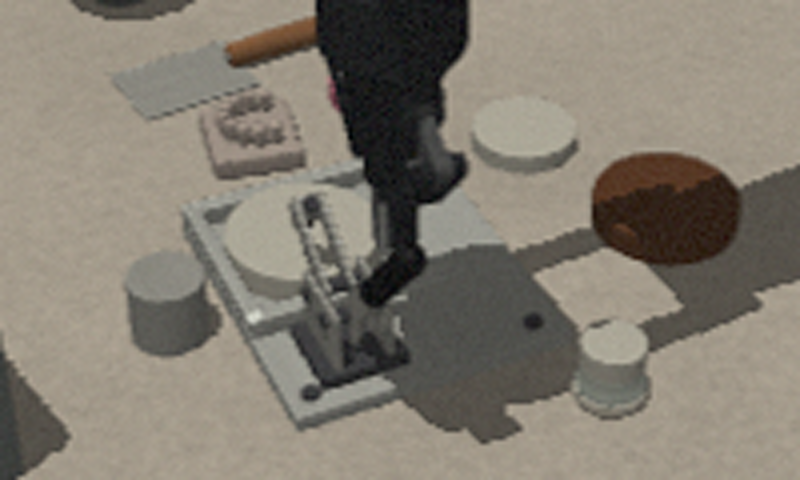

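The handle, at (400,275), isn't locked yet: it still leans against the finger near the dead point. I'll continue along the arc.

Call:
drive_tool(
  motion=[
    [[0.3,0.24,0],[0,0,0],1],
    [[0.3,0.28,0],[0,0,0],1],
    [[0.3,0.3,0],[0,0,0],1],
    [[0,0,0],[0,0,0],1],
  ],
)

```text
time: 10.85
tool_pos: [0.589, 0.0448, 0.115]
tool_rot: [0.524, -0.522, -0.475, 0.477]
contact_force: [0.2, -0.4, -0.3]
gripper_width: 0.003
```

```bash
python3 - <<'E'
from h import *;from plant import manip
rep();s=manip.grab_frame('scene');cv2.imwrite('pics/s5.png',cv2.resize(s['img'][200:320,200:400],None,fx=4,fy=4,interpolation=cv2.INTER_CUBIC))
E
```

```text
10.85 tcp in holder mm [  7.4 175.3 115. ] F holder [ 0.2 -0.4 -0.3] toolx yaw 84.57 ty [-0.004  0.001 -1.   ]
```

View pics/s5.png

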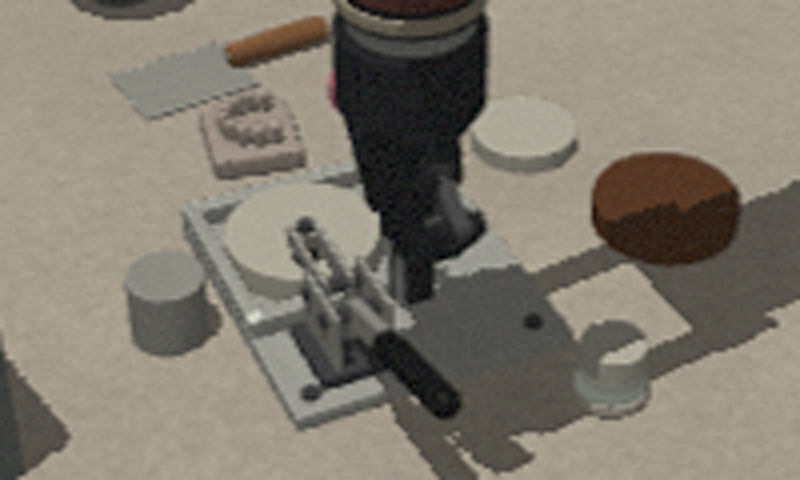

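The handle, now at (415,375), has snapped over and away from the fingers. I'll retreat upward and toward the robot, then verify.

Call:
drive_tool(
  motion=[
    [[0,-1,0],[0,0,0],1],
    [[0,-1,0],[0,0,0],1],
    [[0,-1,0],[0,0,0],1],
    [[0,-1,0],[0,0,0],1],
    [[0,-1,0.5],[0,0,0],1],
    [[0,-0.5,1],[0,0,0],1],
    [[0.5,0,1],[0,0,0],1],
    [[0.5,0,1],[0,0,0],1],
    [[0.5,0,1],[0,0,0],1],
    [[0.5,0,1],[0,0,0],1],
    [[0.5,0,1],[0,0,0],1],
    [[0,0,0],[0,0,0],1],
  ],
)

```text
time: 12.1
tool_pos: [0.4329, 0.1226, 0.2552]
tool_rot: [-0.523, 0.523, 0.476, -0.476]
contact_force: [0.6, 0.4, 0.6]
gripper_width: 0.0
```

```bash
python3 - <<'E'
from h import *;from plant import manip
rep();s=manip.grab_frame('scene');t=manip.grab_frame('top')
cv2.imwrite('pics/e.png',np.hstack([cv2.resize(s['img'][210:310,220:360],(560,400),interpolation=cv2.INTER_CUBIC),cv2.resize(t['img'][190:280,310:364],(240,400),interpolation=cv2.INTER_CUBIC)]))
for n,f in (("scene",s),("top",t)):
    W=cloud(f);H=np.stack([(W-O)@ex,(W-O)@ey,W[...,2]],-1)
    m=(f['img'].max(-1)<75)&(abs(H[...,0]-.01)<.02)&(H[...,1]>.145)&(H[...,1]<.26)&(H[...,2]>.04)&(H[...,2]<.2);p=H[m]
    if len(p)>5:
        c=np.polyfit(p[:,1],p[:,2],1);print(n,"handle pts",len(p),"max y,z",p.max(0).round(3),"lean",np.pi/2-np.arctan(-c[0])*1 if c[0]<0 else np.pi/2-np.arctan(c[0]))
    d=(abs(H[...,2]-.032)<.004)&(abs(H[...,1])<.06)&(abs(H[...,0])<.075)&(f['img'].min(-1)>100);q=H[d];print("disc",len(q),q.min(0).round(3),q.max(0).round(3),"gap z",np.median(q[:,2]))
E
```

```text
12.1 tcp in holder mm [-155.3  238.   255.2] F holder [0.5 0.5 0.6] toolx yaw 84.64 ty [ 0.001  0.001 -1.   ]
scene handle pts 204 max y,z [0.022 0.235 0.092] lean 1.3383141506703904
disc 589 [-0.045 -0.058  0.028] [0.061 0.059 0.035] gap z 0.030539644487030282
top handle pts 105 max y,z [0.016 0.226 0.097] lean 1.316569145588558
disc 722 [-0.069 -0.06   0.028] [0.059 0.06  0.036] gap z 0.03156998046517456
```

View pics/e.png

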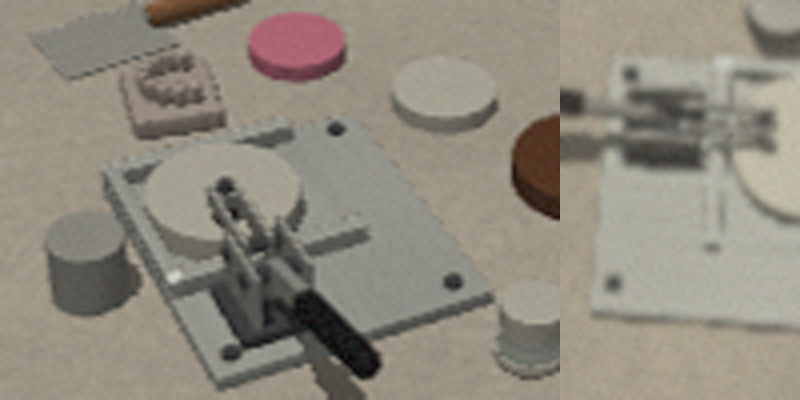

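The handle's lean measures about 1.32–1.34 rad, which is the locked stop, and the arm lies down over the disc. I'll make one last check of the disc position, then hand in.

```bash
python3 - <<'E'
from h import *;from plant import manip
from scipy.optimize import least_squares
def disc(f):
    W=cloud(f);H=np.stack([(W-O)@ex,(W-O)@ey,W[...,2]],-1)
    P=H[(H[...,2]>.024)&(H[...,2]<.04)&(abs(H[...,1])<.046)&(H[...,0]>-.12)&(H[...,0]<-.01)][:,:2]
    A=np.array([[P[abs(P[:,1]-y)<.0025][:,0].min(),y] for y in np.arange(-.03,.031,.005)])
    r=least_squares(lambda c:np.hypot(*(A-c).T)-.049,[-.02,0],loss="soft_l1",f_scale=.001);return r.x.round(4),abs(r.fun).mean().round(4)
a=disc(np.load("top0.npz"));b=disc(manip.grab_frame("top"));print("before",a,"after",b)
if b[0][0]-a[0][0]>.033: manip.job_done();print("handed in")
E
```

```text
before (array([-0.0393, -0.0002]), np.float64(0.0005)) after (array([ 0.0018, -0.0016]), np.float64(0.0005))
the job is handed in; nothing more can be done
handed in
```

The white disc is home against the end stop, the clamp handle is locked, and I handed the job in at about 12 s of robot time.

- **Disc:** I pushed it with closed fingers until it stopped moving and the force rose to 9 N. In the top view, its centre went from x = -39 mm to +2 mm in the holder frame. The camera is only good to about 2 mm, so that agrees with fully home. Its top is at about 31 mm, so it lies flat.
- **Clamp:** I pushed the handle along its arc past the dead point, and it snapped over away from the fingers. Its lean measured 1.32 rad (top view) and 1.34 rad (scene view), matching the 1.3 rad locked stop.
- **Surroundings:** The arm is retracted and touching nothing. The things near the holder look undisturbed in the last pictures.

I couldn't measure the pad's force on the disc directly. I infer it from the locked handle and from the arm lying over the disc. One script stopped with an error because the arm hid the disc from the top camera. I repeated that measurement after retracting, and it worked.

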